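Point out the tin that was missed, and the bread it needs

ROBOT

A 7-joint arm with a two-finger parallel gripper is mounted at the origin on the work surface. World frame = base frame: x ahead of the robot, y to its left, z up, the work surface at z = 0. Lengths are in m, angles in rad, forces in N, time in s.
With the tool pointing down it reaches from about 0.35 to 0.9 m from the base axis. Payload 8.1 kg.
Tool frame: the origin (TCP) lies where the fingers leave the gripper's body, on its centre line; the fingertips stand 66 mm ahead of it and the grasp point (between the pads) lies 47 mm ahead of it (arm.tip_reach is the distance from the TCP to the fingertips, in m); z points along the fingers, y is the direction in which the jaws open and shut (so a half turn about z gives the same grasp; the last joint's range is limited). The gripper opens to 92 mm and grips with 3 to 60 N. Pads are 19 mm wide; open, the fingers measure 130 mm over their backs; the gripper's body (75 mm by 190 mm) begins 47 mm behind the grasp point.
Start: joints at [1.178, 0.434, 0.025, 1.573, -0.012, 1.134, -0.075], TCP at [0.179, -0.599, 0.292] pointing down, gripper open.
Joint ranges: [-2.62, 2.62], [-0.44, 2.09], [-1.27, 1.32], [0.08, 2.57], [-1.32, 4.46], [0.12, 2], [-2.74, 2.74]. Speed limits (rad/s): [2.22, 2.22, 3.01, 3.01, 3.14, 3.14, 3.14].

INTERFACE

Orientations are given as a rotation vector (axis times angle).
In Python, from cell import arm gives the robot as it stands.
- The arm moves only by the tool carry_out, never from a script. Its argument "plan" is a list of rows, each a list of 5 numbers: the shift along the world's x, y, z in cm, then the turn about the world's z in rad, then the finger opening in cm, from 0 to 9.18. In form: [[tx, ty, tz, spin, fingers], ...]. A call has 1 to 20 rows; each row is the pose to reach, as a shift and turn from the pose measured when the call began; what a row does not reach only later rows make up. A row lasts 1/10 s, in which the tool goes at most 50 mm and 8.59 degrees, less where a joint would pass 70% of its speed; a pose out of reach is approached as far as the arm can. A call with a gripper value outside its range is refused whole. The fingers move at their own pace and stop on an object; "squeeze" is the grip in N (left out, the last holds). Time passes only in rows, so rows that repeat a pose let the fingers close. It gives the time, the measured TCP pose, the force and the opening at its end, in the units of the state.
- arm.observe(): the state, without advancing time (a new reading comes with each control period).
- arm.get_image(name): name is "side" or "top" or "wrist"; returns (picture, depth): 480x640x3 uint8, red, green, blue; 480x640 float32, m along the optical axis (not along the pixel's ray), 0 where there is no reading.
- arm.get_calibration(name): a dict with "intrinsics" (3x3 intrinsics, pixels), "D" ([k1, k2, p1, p2, k3] as OpenCV has them; the pictures are not rectified), "rvec" (rotation vector, rad) and "tvec" (3), from world to camera coordinates, as OpenCV has them; the wrist camera has in their place "tool_from_camera" (4x4, takes a point from camera to tool coordinates, whose origin is the TCP and whose axes are the flange's). Camera axes: x right, y down, z forward; pixel columns grow to the right and rows downward; lengths in m; the calibration is good to about 2 mm. A picture is of the moment at which its call begins: read the wrist's pose just before it. get_calibration takes no time and is no camera call.
- arm.sign_off(): hands the job in, once; it reports no verdict.
The state is a dict: "clock": time; "joints": joint angles; "dq": joint speeds; "joint_efforts": joint torques, N m; "position": TCP position; "ee_rot": TCP orientation; "force": force on the tool from outside, world axes, zero at the start; "ft_torque": the same for the moment, N m; "width": opening from 0.0 (shut) to 1.0 (fully open).
Only numpy, scipy, OpenCV 4.12 (cv2) and the standard library are available. Lean on these libraries where they do the work, as an engineer would, in place of code of your own. Each camera call takes 0.05 s, during which the arm holds its last target. There are 200 camera calls.

TASK

One of the six tins on the serving board was set out without its slice of toast: show your colleague which by pointing down at the middle of that empty tin, fingertips a few centimetres above its rim, and holding there for two seconds; then show where the slice should come from by pointing in the same way at the middle of the tray of light bread (not the dark rye), a few centimetres above the slices, for two seconds. Touch and move nothing, and wherever your hand passes over another tin or the middle of the rye tray keep it higher than the pepper mill, so that nobody thinks that one is meant. Finish with your hand lifted higher than the mill.

Things in the scene. Friction and masses are not known exactly. Their poses are not given: they have to be found in the camera images.
- tin_bare_mouth (a point): The empty tin that has no toast: a gold, oval-ended fish tin standing open on the bamboo serving board, 90 mm long (its x) by 62 mm wide (its y), 34 mm tall, with walls about 1.5 mm. This point is the middle of its open mouth, level with the rim (about 54 mm above the counter, because the board is 20 mm thick).
- board: Bamboo serving board, fixed, 280 mm (its x) by 360 mm (its y), 20 mm thick, with a 75 mm wide carrying tab on its -y edge. Origin: middle of its underside. The six tins stand on it in two rows of three, centres at least 100 mm apart.
- tray_light_bread (a point): Wooden tray of light (golden) toast slices, fixed, 125 mm (its x) by 200 mm (its y), walls 45 mm tall. This point is over the middle of the tray, level with the top of the slices that lean in it, 50 mm above the counter.
- tray_rye_bread (a point): The same kind of tray, filled with dark brown rye slices. This point is over its middle, level with the top of the slices, 50 mm above the counter. Not the one wanted.
- tin_1: One of the five tins that already have toast, same tin as the empty one. Loose. Origin: middle of its underside, z up; its rim is 34 mm higher and the top of its toast 46 mm higher.
- toast_1: Slice of light toast, 98 x 46 x 12 mm, lying loose across the rim of tin_1. Origin: middle of its underside.
- tin_2: One of the five tins that already have toast, same tin as the empty one. Loose. Origin: middle of its underside, z up; its rim is 34 mm higher and the top of its toast 46 mm higher.
- toast_2: Slice of light toast, 98 x 46 x 12 mm, lying loose across the rim of tin_2. Origin: middle of its underside.
- tin_3: One of the five tins that already have toast, same tin as the empty one. Loose. Origin: middle of its underside, z up; its rim is 34 mm higher and the top of its toast 46 mm higher.
- toast_3: Slice of light toast, 98 x 46 x 12 mm, lying loose across the rim of tin_3. Origin: middle of its underside.
- tin_4: One of the five tins that already have toast, same tin as the empty one. Loose. Origin: middle of its underside, z up; its rim is 34 mm higher and the top of its toast 46 mm higher.
- toast_4: Slice of light toast, 98 x 46 x 12 mm, lying loose across the rim of tin_4. Origin: middle of its underside.
- tin_5: One of the five tins that already have toast, same tin as the empty one. Loose. Origin: middle of its underside, z up; its rim is 34 mm higher and the top of its toast 46 mm higher.
- toast_5: Slice of light toast, 98 x 46 x 12 mm, lying loose across the rim of tin_5. Origin: middle of its underside.
- mill: Dark wooden pepper mill, 160 mm tall and 50 mm across, standing loose between the board and the bread trays; the tallest thing on the work area. Origin: middle of its foot.
- jar: Small amber glass jar with black lid and paper label, 54 mm across, 75 mm tall, standing loose between board and trays. Origin: middle of its foot.
Things that resemble listed ones, but are neither listed nor needed, are in the scene too. What is shaped like the part that bears tin_bare_mouth but green or pink is not meant.

How it is judged:
On the way, in this order (a step that is already met when the one before it is completed fails the run):
1. point at the empty tin: hand over its middle, just above the rim, for two seconds (horizontal distance between the grasp point and tin_bare_mouth below 0.03 m and z of the grasp point in the frame of tin_bare_mouth between 0.022 and 0.09 m), for 1.9 s.
2. point at the tray of light bread: hand over its middle, just above the slices, for two seconds (horizontal distance between the grasp point and tray_light_bread below 0.04 m and z of the grasp point in the frame of tray_light_bread between 0.022 and 0.09 m), for 1.9 s.
At the end, for the whole second after the job is handed in: After both things were pointed at in turn (1.9 s each), the hand is lifted clear, its grasp point more than 170 mm above the counter, and every tin, slice, the mill and the jar lie within 8 mm of where they started (height (world z) of the grasp point above 0.17 m and distance of each of tin_1, tin_2, tin_3, tin_4, tin_5, toast_1, toast_2, toast_3, toast_4, toast_5, mill, jar, tin_bare_mouth from where it was at the start of the episode below 0.008 m); the robot touches nothing.
It fails at once if the robot touches something (contact force between any of the fingers, the arm and anything else above 0.5 N).
It fails at once if the hand dips over a tin that already has its toast (grasp point within 30 mm of its middle and lower than the top of the mill) ((horizontal distance between the grasp point and tin_1 below 0.03 m and height (world z) of the grasp point below 0.16 m) or (horizontal distance between the grasp point and tin_2 below 0.03 m and height (world z) of the grasp point below 0.16 m) or (horizontal distance between the grasp point and tin_3 below 0.03 m and height (world z) of the grasp point below 0.16 m) or (horizontal distance between the grasp point and tin_4 below 0.03 m and height (world z) of the grasp point below 0.16 m) or (horizontal distance between the grasp point and tin_5 below 0.03 m and height (world z) of the grasp point below 0.16 m)).
It fails at once if the hand dips over the rye bread (grasp point within 50 mm of its middle and lower than the top of the mill) (horizontal distance between the grasp point and tray_rye_bread below 0.05 m and height (world z) of the grasp point below 0.16 m).
It fails at once if a tin, a slice of toast, the mill or the jar is moved or lifted (not (distance of each of tin_1, tin_2, tin_3, tin_4, tin_5, toast_1, toast_2, toast_3, toast_4, toast_5, mill, jar, tin_bare_mouth from where it was at the start of the episode below 0.008 m)).
It also fails if it takes over 45 s, if anything falls off the work surface, if the arm or the gripper's body presses on something with over 40 N, if the wrist force passes 120 N, or if a joint passes its speed limit or range.

## Working session

There is one attempt and no reset: what is moved stays moved. The work goes in short steps, Python scripts to look and compute and a tool call to move; the robot and the scene stay as the last step left them, time stands still between calls to the robot, and variables do not carry over. Pictures are saved under pics/ and viewed, about 8 in all and at most 12, crops included, and the job is handed in when it is done.

Besides the shell and the picture viewer there is one more tool, called after "Call:" as a command line: name --pt "numbers of a row" for each row, then --argument value for the rest. carry_out: Moves the arm, as the interface text tells. Its arguments: {"type":"object","properties":{"plan":{"type":"array"},"squeeze":{"type":"number"}},"required":["plan"]}

```bash
mkdir -p pics
cat > h.py <<'E'
import numpy as np, cv2
from cell import arm
def snap(n):
    im,d=arm.get_image(n); c=arm.get_calibration(n); np.savez(f'pics/{n}.npz',im=im,d=d)
    cv2.imwrite(f'pics/{n}.png',im[:,:,::-1]); return im,d,c
def world(uv,z,c):  # depth-based, uv Nx2, z N
    K=np.array(c['intrinsics']);p=cv2.undistortPoints(np.float64(uv).reshape(-1,1,2),K,np.array(c['D']))[:,0]
    P=np.c_[p,np.ones(len(p))]*np.reshape(z,(-1,1));R=cv2.Rodrigues(np.float64(c['rvec']))[0]
    return (P-np.ravel(c['tvec']))@R
E
python3 - <<'E'
from h import *
s=arm.observe();print(s)
for n in('top','side'):
    im,d,c=snap(n);print(n,c,(d>0).mean())
E
```

```text
{'clock': 0.0, 'joints': array([ 1.17839772,  0.43519924,  0.02504275,  1.57409542, -0.01159918,
        1.13398374, -0.07510733]), 'dq': array([-0.00068676, -0.00040983, -0.00027665, -0.00051239, -0.00144392,
       -0.00033193,  0.00044929]), 'joint_efforts': array([ 1.01263475e-03, -6.67834496e+01,  9.85324010e-01, -3.14452529e+01,
       -6.05703285e-02,  4.28092049e-02,  1.75422360e-04]), 'position': array([ 0.17840131, -0.59857716,  0.2914611 ]), 'ee_rot': array([-3.10722671e+00, -4.53190448e-01,  6.10826244e-04]), 'force': array([-0.00608332,  0.30111052, -0.56671644]), 'ft_torque': array([ 0.0012284 , -0.01500956, -0.03886855]), 'width': 1.002081051924339}
top {'intrinsics': array([[474.31437964,   0.        , 312.46966294],
       [  0.        , 474.31437964, 236.12631066],
       [  0.        ,   0.        ,   1.        ]]), 'D': array([0.0256264, 0.       , 0.       , 0.       , 0.       ]), 'rvec': array([ 2.15433422, -2.16422221,  0.10555058]), 'tvec': array([-0.09117926,  0.53591275,  1.20224181])} 0.9959700520833333
side {'intrinsics': array([[504.58155753,   0.        , 321.8472211 ],
       [  0.        , 504.58155753, 239.04292386],
       [  0.        ,   0.        ,   1.        ]]), 'D': array([0.04762987, 0.        , 0.        , 0.        , 0.        ]), 'rvec': array([ 2.30626688, -0.23986689,  0.11135469]), 'tvec': array([-0.53998301,  0.07670864,  1.18050664])} 0.995966796875
```

View pics/top.png

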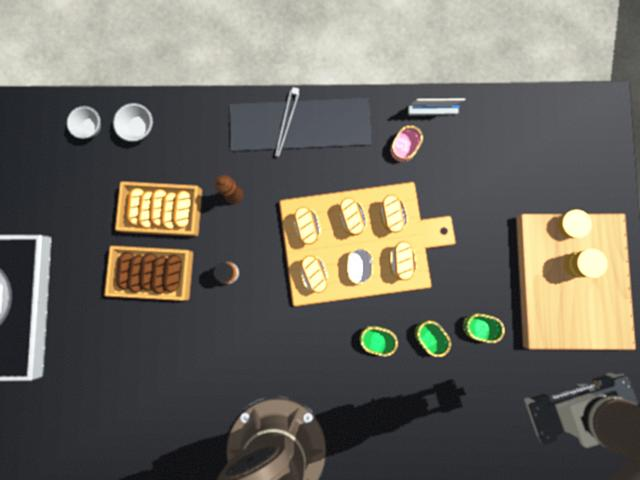

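View pics/side.png

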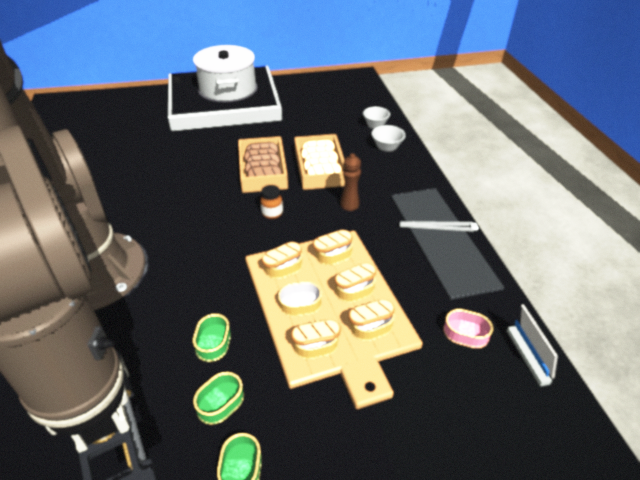

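The top view shows the board with six tins. Five have toast: (306,226), (351,216), (393,213), (314,274) and (403,261). The one at (359,267) is open and empty. The green tins at (379,341), (433,338) and (484,328) and the pink one at (406,144) are decoys. The light tray is at (160,209), the rye tray at (150,273), the mill at about (230,190) and the jar at (227,272). The side view agrees, with the empty tin at (299,297), light bread at (320,160) and rye at (263,163).

Run:
```python
from h import *
def plane(uv,zz,c):
    a=world(uv,np.full(len(uv),.1),c);C=world(uv,np.zeros(len(uv)),c)
    t=(zz-C[:,2:])/(a-C)[:,2:];return C+t*(a-C)
for n,pts in {'top':dict(tin=(359,267,.054),light=(160,209,.05),rye=(150,273,.05),t1=(306,226,.066),t2=(351,216,.066),t3=(393,213,.066),t4=(314,274,.066),t5=(403,261,.066),mill=(225,182,.16),jar=(229,272,.075)),
 'side':dict(tin=(299,295,.054),light=(320,160,.05),rye=(263,163,.05),mill=(352,157,.16),t5=(316,333,.066),jar=(271,194,.075))}.items():
    c=arm.get_calibration(n);d=np.load(f'pics/{n}.npz')['d']
    for k,(u,v,z) in pts.items():
        print(n,k,plane([[u,v]],z,c)[0].round(3),world([[u,v]],[d[v,u]],c)[0].round(3))
# height map regions in top: board-top tins segmentation
c=arm.get_calibration('top');d=np.load('pics/top.npz')['d']
vv,uu=np.mgrid[:480,:640];W=world(np.c_[uu.ravel(),vv.ravel()],d.ravel(),c).reshape(480,640,3)
for k,(a,b,e,f),(lo,hi) in [('tin',(338,380,245,290),(.046,.062)),('light',(108,208,176,242),(.03,.07)),('rye',(98,198,242,306),(.03,.07))]:
    S=W[e:f,a:b].reshape(-1,3);S=S[(S[:,2]>lo)&(S[:,2]<hi)];r=cv2.minAreaRect(S[:,:2].astype('f4'));print(k,len(S),S.mean(0).round(3),r)
im=np.load('pics/top.npz')['im'][170:310,95:440,::-1];cv2.imwrite('pics/crop.png',cv2.resize(im,None,fx=2.3,fy=2.3,interpolation=2))
```

```text
top tin [ 0.454 -0.211  0.054] [ 0.455 -0.214  0.021]
top light [0.605 0.298 0.05 ] [0.608 0.304 0.032]
top rye [0.441 0.318 0.05 ] [0.442 0.324 0.032]
top t1 [ 0.557 -0.078  0.066] [ 0.557 -0.078  0.064]
top t2 [ 0.582 -0.192  0.066] [ 0.582 -0.191  0.067]
top t3 [ 0.589 -0.297  0.066] [ 0.589 -0.297  0.066]
top t4 [ 0.436 -0.098  0.066] [ 0.436 -0.098  0.068]
top t5 [ 0.468 -0.32   0.066] [ 0.468 -0.319  0.067]
top mill [0.65 0.11 0.16] [0.652 0.112 0.15 ]
top jar [0.442 0.113 0.075] [0.442 0.114 0.073]
side tin [ 0.457 -0.216  0.054] [ 0.461 -0.188  0.022]
side light [0.605 0.274 0.05 ] [0.607 0.287 0.041]
side rye [0.444 0.291 0.05 ] [0.445 0.303 0.042]
side mill [0.651 0.11  0.16 ] [0.652 0.113 0.158]
side t5 [ 0.471 -0.328  0.066] [ 0.47  -0.329  0.068]
side jar [0.444 0.112 0.075] [0.444 0.112 0.075]
tin 112 [ 0.46  -0.214  0.053] ((0.457800954580307, -0.21370209753513336), (0.06128673627972603, 0.08824686706066132), 89.72889709472656)
light 2621 [0.611 0.314 0.041] ((0.6106657385826111, 0.3083842694759369), (0.20464564859867096, 0.12801824510097504), 86.5419692993164)
rye 2649 [0.443 0.333 0.041] ((0.4424413740634918, 0.32823339104652405), (0.20416976511478424, 0.12502796947956085), 86.25807189941406)
```

View pics/crop.png

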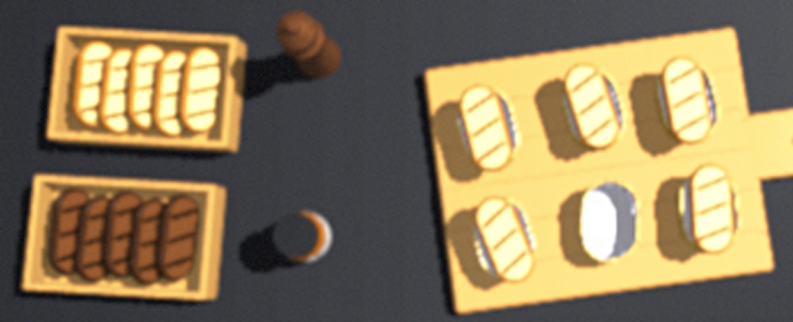

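The crop confirms it: only the tin at (359,267) is empty, with a silver interior, and the upper-left tray at (160,209) holds the golden slices. The empty tin's mouth is at about (0.457, -0.213, 0.054) and the middle of the light tray at about (0.610, 0.307, 0.05). I'll move above the tin first, staying high with the fingers closed.

Call:
carry_out --pt "1 1.4 0 0.03 0" --pt "2.5 3.5 0 0.08 0" --pt "4.5 6.2 0 0.13 0" --pt "6.5 9 0 0.19 0" --pt "8.5 11.8 0 0.25 0" --pt "10.5 14.5 0 0.3 0" --pt "12.5 17.3 0 0.36 0" --pt "14.5 20 0 0.42 0" --pt "16.5 22.8 0 0.47 0" --pt "18.5 25.6 0 0.53 0" --pt "20.5 28.3 0 0.59 0" --pt "22.5 31.1 0 0.65 0" --pt "24.5 33.9 0 0.7 0" --pt "26 36 0 0.75 0" --pt "27.2 37.6 0 0.78 0" --pt "27.9 38.6 0 0.8 0" --pt "27.9 38.6 0 0.8 0" --pt "27.9 38.6 0 0.8 0" --pt "27.9 38.6 0 0.8 0"

```text
clock: 2.0
position: [0.4567, -0.2139, 0.2914]
ee_rot: [-2.688, -1.624, 0.003]
force: [0.1, 0.5, 0.3]
width: 0.002
```

Run:
```python
from h import *
s=arm.observe();im,d,c=snap('wrist')
T=np.eye(4);T[:3,:3]=cv2.Rodrigues(s['ee_rot'])[0];T[:3,3]=s['position']
M=np.linalg.inv(T@np.array(c['tool_from_camera']))
p,_=cv2.projectPoints(np.array([[.457,-.213,.054]]),cv2.Rodrigues(M[:3,:3])[0],M[:3,3],c['intrinsics'],c['D'])
print(p,s['position']);o=im[:,:,::-1].copy();cv2.drawMarker(o,tuple(int(x) for x in p[0,0]),(0,0,255),0,20,2);cv2.imwrite('pics/wrist1.png',o)
```

```text
[[[314.14147055 222.28004185]]] [ 0.45665555 -0.2139255   0.29137998]
```

View pics/wrist1.png

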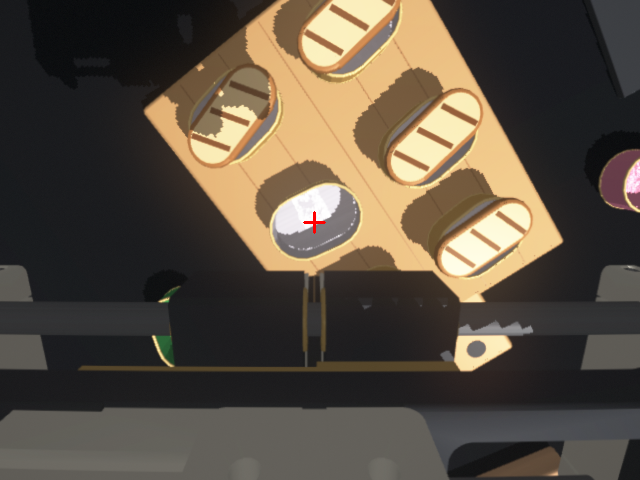

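The wrist view shows the projected target (314,222) in the middle of the empty tin's mouth, so the position checks out. Now I'll descend and hold.

Call:
carry_out --pt "0 0 -1 0 0" --pt "0 0 -2.5 0 0" --pt "0 0 -4.5 0 0" --pt "0 0 -6.5 0 0" --pt "0 0 -8.5 0 0" --pt "0 0 -10.5 0 0" --pt "0 0 -12 0 0" --pt "0 0 -13.2 0 0" --pt "0 0 -13.8 0 0" --pt "0 0 -14 0 0" --pt "0 0 -14 0 0" --pt "0 0 -14 0 0" --pt "0 0 -14 0 0" --pt "0 0 -14 0 0" --pt "0 0 -14 0 0" --pt "0 0 -14 0 0" --pt "0 0 -14 0 0" --pt "0 0 -14 0 0" --pt "0 0 -14 0 0" --pt "0 0 -14 0 0"

```text
clock: 4.05
position: [0.4567, -0.2139, 0.1514]
ee_rot: [-2.688, -1.624, 0.002]
force: [0.3, 0.7, 0.1]
width: 0.005
```

Call:
carry_out --pt "0 0 0 0 0" --pt "0 0 0 0 0" --pt "0 0 0 0 0" --pt "0 0 0 0 0" --pt "0 0 0 0 0" --pt "0 0 0 0 0" --pt "0 0 0 0 0" --pt "0 0 0 0 0" --pt "0 0 0 0 0" --pt "0 0 0 0 0" --pt "0 0 0 0 0" --pt "0 0 0 0 0" --pt "0 0 0 0 0" --pt "0 0 0 0 0" --pt "0 0 0 0 0"

```text
clock: 5.55
position: [0.4567, -0.2138, 0.1514]
ee_rot: [-2.688, -1.624, 0.002]
force: [0.5, -0.3, 0.4]
width: 0.003
```

Call:
carry_out --pt "0 0 1 0 0" --pt "0 0 2.5 0 0" --pt "0 0 4.5 0 0" --pt "0 0 6.5 0 0" --pt "0 0 8.5 0 0" --pt "0 0 10.5 0 0" --pt "0 0 12 0 0" --pt "0 0 13.2 0 0" --pt "0 0 14 0 0" --pt "0 0 14 0 0" --pt "0 0 14 0 0" --pt "0 0 14 0 0"

```text
clock: 6.75
position: [0.4564, -0.2137, 0.2907]
ee_rot: [-2.687, -1.624, 0.004]
force: [-0.2, 0.1, 0.3]
width: 0.006
```

The tin was held for about 2.6 s. Next I'll move high across to the light tray.

Call:
carry_out --pt "0.5 1.6 0 0.03 0" --pt "1.2 4 0 0.07 0" --pt "2.1 7 0 0.12 0" --pt "3 10.2 0 0.17 0" --pt "4 13.5 0 0.23 0" --pt "4.9 16.8 0 0.29 0" --pt "5.9 20 0 0.34 0" --pt "6.8 23.3 0 0.4 0" --pt "7.8 26.6 0 0.46 0" --pt "8.8 29.9 0 0.52 0" --pt "9.7 33.1 0 0.57 0" --pt "10.7 36.4 0 0.63 0" --pt "11.7 39.7 0 0.69 0" --pt "12.6 43 0 0.74 0" --pt "13.6 46.2 0 0.8 0" --pt "14.4 49 0 0.85 0" --pt "15 51 0 0.88 0" --pt "15.3 52.1 0 0.9 0" --pt "15.3 52.1 0 0.9 0" --pt "15.3 52.1 0 0.9 0"

```text
clock: 8.75
position: [0.6091, 0.3068, 0.2903]
ee_rot: [-1.714, -2.631, 0.006]
force: [-0.9, -0.6, -0.5]
width: 0.003
```

Run:
```python
from h import *
s=arm.observe();im,d,c=snap('wrist')
T=np.eye(4);T[:3,:3]=cv2.Rodrigues(s['ee_rot'])[0];T[:3,3]=s['position']
M=np.linalg.inv(T@np.array(c['tool_from_camera']))
p,_=cv2.projectPoints(np.array([[.610,.307,.05]]),cv2.Rodrigues(M[:3,:3])[0],M[:3,3],c['intrinsics'],c['D'])
print(p,s['position']);o=im[:,:,::-1].copy();cv2.drawMarker(o,tuple(int(x) for x in p[0,0]),(0,0,255),0,20,2);cv2.imwrite('pics/wrist2.png',o)
```

```text
[[[315.55620687 222.69852812]]] [0.60905795 0.30677705 0.29027073]
```

View pics/wrist2.png

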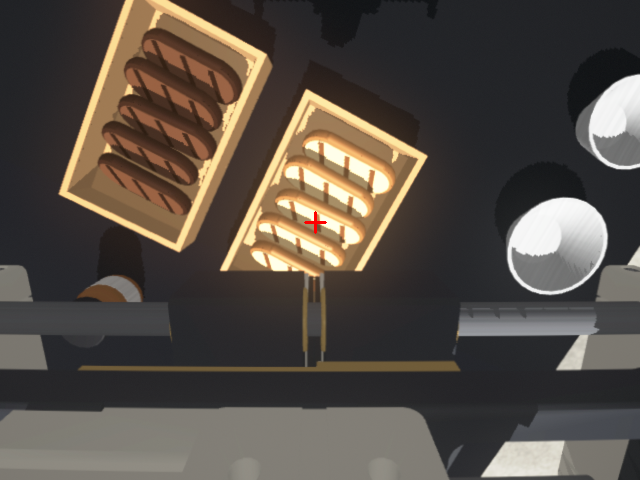

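The projected target (315,223) falls on the middle slice of the golden tray. The rye tray is off to the upper left and the mill is about 0.2 m away. I'll descend, hold, then lift.

Call:
carry_out --pt "0 0 -1 0 0" --pt "0 0 -2.5 0 0" --pt "0 0 -4.5 0 0" --pt "0 0 -6.5 0 0" --pt "0 0 -8.5 0 0" --pt "0 0 -10.5 0 0" --pt "0 0 -12 0 0" --pt "0 0 -13.2 0 0" --pt "0 0 -13.8 0 0" --pt "0 0 -14 0 0" --pt "0 0 -14 0 0" --pt "0 0 -14 0 0" --pt "0 0 -14 0 0" --pt "0 0 -14 0 0" --pt "0 0 -14 0 0" --pt "0 0 -14 0 0" --pt "0 0 -14 0 0" --pt "0 0 -14 0 0" --pt "0 0 -14 0 0" --pt "0 0 -14 0 0"

```text
clock: 10.8
position: [0.6093, 0.3061, 0.1504]
ee_rot: [-1.716, -2.631, 0.006]
force: [-0.6, -0.5, 0.0]
width: 0.006
```

Call:
carry_out --pt "0 0 0 0 0" --pt "0 0 0 0 0" --pt "0 0 0 0 0" --pt "0 0 0 0 0" --pt "0 0 0 0 0" --pt "0 0 0 0 0" --pt "0 0 0 0 0" --pt "0 0 0 0 0" --pt "0 0 0 0 0" --pt "0 0 0 0 0" --pt "0 0 0 0 0" --pt "0 0 0 0 0" --pt "0 0 0 0 0" --pt "0 0 0 0 0" --pt "0 0 0 0 0"

```text
clock: 12.3
position: [0.6093, 0.3061, 0.1505]
ee_rot: [-1.716, -2.631, 0.006]
force: [-0.9, 0.2, 0.5]
width: 0.006
```

Call:
carry_out --pt "0 0 1 0 0" --pt "0 0 2.5 0 0" --pt "0 0 4.5 0 0" --pt "0 0 6.5 0 0" --pt "0 0 8.5 0 0" --pt "0 0 10.5 0 0" --pt "0 0 12 0 0" --pt "0 0 13.2 0 0" --pt "0 0 14 0 0" --pt "0 0 14 0 0" --pt "0 0 14 0 0" --pt "0 0 14 0 0" --pt "0 0 14 0 0"

```text
clock: 13.6
position: [0.6091, 0.3059, 0.2895]
ee_rot: [-1.715, -2.631, 0.008]
force: [0.5, 0.3, 0.2]
width: 0.006
```

Both holds are done, so I'll compare the board area with the first top image and then hand in.

Run:
```python
from h import *
a=np.load('pics/top.npz')['d'].copy();im,d,c=snap('top')
for k,(u0,u1,v0,v1) in dict(board=(280,440,180,305),mill=(212,246,170,206),jar=(212,242,258,288)).items():
    e=np.abs(a-d)[v0:v1,u0:u1];print(k,'px with >10mm depth change:',(e>.01).sum(),'of',e.size)
s=arm.observe();print(s['clock'],s['position']);print(arm.sign_off())
```

```text
board px with >10mm depth change: 236 of 20000
mill px with >10mm depth change: 18 of 1224
jar px with >10mm depth change: 14 of 900
13.65 [0.60915912 0.30594598 0.28971067]
the job is handed in; nothing more can be done
None
```

I pointed at both targets in order and handed the job in; `sign_off` reports no verdict.

- **Empty tin:** this was the middle tin in the row nearest the robot, at about (0.457, -0.213). With fingers closed, I held for about 2.5 s with the grasp point about 50 mm above its rim.
- **Light bread tray:** its middle is at about (0.61, 0.307). I held there for about 2.5 s with the grasp point about 53 mm above the slices.
- **Travel and finish:** all sideways moves were made with the grasp point at about 0.24 m, well above the 0.16 m mill. The hand finished at about 0.243 m, at 13.65 s of the 45 s allowed.

**Last checks:**
- **Position:** before each descent, the wrist camera showed the target in the middle of the tin and on the middle slice of the tray.
- **Contact:** the force readings at the end of each move stayed within about 1 N on each axis, much like the readings taken clear of everything. They are too noisy to prove contact stayed under 0.5 N.
- **Nothing moved:** comparing depth images before and after, only 1–1.6 % of pixels around the board, mill and jar changed by more than 10 mm. I took that to be noise at the edges of objects but did not look at the final picture itself.
- **Disagreement:** a rough side-view reading put the light tray's middle about 30 mm off in y. I relied on the fitted tray outline from the top camera, and the wrist view agreed with it.

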